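# Open the kettle descaler

## Robot

A 6-joint arm with a two-finger parallel gripper is mounted at the origin on the work surface. World frame = base frame: x ahead of the robot, y to its left, z up, the work surface at z = 0. Lengths are in m, angles in degrees, forces in N, time in s.
With the tool pointing down it reaches from about 0.3 to 0.75 m from the base axis. Payload 8.5 kg.
Tool frame: the origin (TCP) lies at the very end of the fingers, on their centre line; the grasp point (between the pads) lies 19 mm behind it; z points along the fingers, y is the line along which they close (so a half turn about z gives the same grasp; the last joint's range is limited). The gripper opens to 85 mm and grips with 20 to 120 N. Pads are 22 mm wide; open, the fingers measure 114 mm over their backs; the gripper's body (76 mm by 85 mm) begins 54 mm behind the grasp point. The pads swing forward as they close: fully open they stand 13 mm farther back than shut.
Start: joints at [57.966, 21.807, 74.336, -0, 83.858, -12.336], TCP at [0.185, 0.518, 0.231] pointing down, gripper open.
Joint ranges: [-178.18, 178.18], [-50.72, 133.34], [12.68, 142.11], [-81.47, 261.47], [9.98, 163.14], [-165.26, 165.26]. Speed limits (degrees/s): [136.94, 136.94, 180, 180, 180, 180].

## Interface

Orientations are given as a 3x3 rotation matrix whose columns are the frame's x, y, z axes.
In Python, from rig import observe, cams, ticket gives the robot as it stands.
- The arm moves only by the tool move_arm, never from a script. Its arguments are lists of equal length, an entry for each row: "jaw": the finger opening in cm, from 0 to 8.54; "dp": the shift along the tool's x, y, z in cm, a list of three; "turn": the turn, a rotation vector about the tool's x, y, z in rad, a list of three. In form: {"jaw": [jaw, ...], "dp": [[tx, ty, tz], ...], "turn": [[wx, wy, wz], ...]}. A call has 1 to 12 rows; each row shifts and turns the commanded pose from where the row before left it, along the tool's axes as they then stand; what a row does not reach is not made up. A row lasts 1/12 s, in which the tool goes at most 41.7 mm and 7.16 degrees, less where a joint would pass 70% of its speed; a pose out of reach is approached as far as the arm can. A call is refused whole if a number of a shift passes 4.17 or a number of a turn 0.125, either way. A call with a gripper value outside its range is refused whole. The fingers move at their own pace and stop on an object; "force" is the grip in N (left out, the last holds). Time passes only in rows, so rows that do not move let the fingers close. It gives the time, the measured TCP pose, the force, the opening and the grip force at its end, in the units of the state.
- observe(): the state, without advancing time (a new reading comes with each control period).
- cams.get_image(name): name is "side" or "top" or "wrist"; returns (picture, depth): 420x560x3 uint8, red, green, blue; 420x560 float32, m along the optical axis (not along the pixel's ray), 0 where there is no reading.
- cams.calibration(name): a dict with "vertical_fov" (degrees; the focal length in pixels is half the picture's height over the tangent of half this angle, whatever the lens; pixels are square), "cx", "cy" (the principal point, pixels), "view" (4x4, takes a point from world to camera coordinates); the wrist camera has in their place "tool_from_camera" (4x4, takes a point from camera to tool coordinates, whose origin is the TCP and whose axes are the flange's). Camera axes: x right, y up, looking along -z (the intrinsics and any distortion apply to the point x, -y, -z); pixel columns grow to the right and rows downward; lengths in m; the calibration is good to about 2 mm. A picture is of the moment at which its call begins: read the wrist's pose just before it. calibration takes no time and is no camera call.
- ticket.close_job(): hands the job in; it is judged then, once.
Trained networks look in the newest picture that a camera, given by its name, has taken for a name from the list of things; names that differ only in an ending like _2 or _b are one class to them, and where a whole thing is asked for, a point or a joint stands for the part that bears it (a point fixed in the world has none). Each returns a list of dicts, best first, with "p" (0 to 1); they miss things now and then, are a little off and sometimes report something else, mostly with a low value. They report only what shows in the picture. A call takes as long as a camera call. They do not tell look-alikes from the thing itself.
- cams.spot_in(camera, query): "box" ([centre column, centre row, width, height] as shares, 0 to 1, of the picture: columns of its width, rows of its height, round what is visible of it).
- cams.outline_of(camera, query): "mask" (420x560 bool, what is visible of it) and "box" ([centre column, centre row, width, height] as shares, 0 to 1, of the picture: columns of its width, rows of its height, round what is visible of it).
- cams.mark_of(camera, query): "location" ([column, row] as shares, 0 to 1, of the picture: columns of its width, rows of its height: a listed point, or the origin of a listed thing).
The state is a dict: "time_s": time; "q": joint angles; "qvel": joint speeds; "joint_efforts": joint torques, N m; "position": TCP position; "tool_rot": TCP orientation; "ft_force": force on the tool from outside, world axes, zero at the start; "wrist_torque": the same for the moment, N m; "grip_width": finger opening in m; "gripper_force": force on a finger pad.
Only numpy, scipy, OpenCV 4.12 (cv2) and the standard library are available. Lean on these libraries where they do the work, as an engineer would, in place of code of your own. Each camera call takes 0.05 s, during which the arm holds its last target. There are 200 camera calls.

## Task

The kettle wants descaling. Stand the blue descaler bottle squarely in the empty square well of the bamboo sink tidy so that it cannot turn, then push its white safety cap firmly down, twist it anticlockwise while it is down, and lift it straight off, leaving the bottle standing fully home in the well. Finish while still holding the cap in the gripper: level, still, and a few centimetres clear above the open bottle; leave the kettle, mug, tumbler and strainer where they are.

Things in the scene. Friction and masses are not known exactly. Their poses are not given: they have to be found in the camera images.
- bottle: Blue square plastic descaler bottle, loose, 0.24 to 0.48 kg, standing upright on the counter at any yaw. Body 58 x 58 mm, 95 mm high, foot edges bevelled 4 mm over the lowest 8 mm. With the cap on it is 136 mm high. Origin: centre of underside, z up, x and y square to the flat sides. Hold it by the flat sides (70 to 92 mm up) or by the locked cap, which bears its weight.
- bottle_rim (a point): Centre of the bottle's open mouth, 118.5 mm above its underside. The 29 mm neck has three ledges, 120 degrees apart, that hook over the cap's three inner lugs. Each ledge has a notch with a 3.5 mm tooth on the anticlockwise side and a full stop on the clockwise side.
- cap: White ribbed push-and-turn cap, 48 mm in diameter, 26 mm high, 35 g, locked on the bottle. Origin: centre of its open underside, z up; locked, it lies 110 mm above the bottle's origin, x along the bottle's x, 7.5 mm above the shoulder. To open: press down 3.5 mm or more and turn anticlockwise (seen from above) relative to the bottle; it lifts freely once turned 0.75 to 1.3 rad, best about 1.05.
- cap_top (a point): Centre of the cap's flat top, with a red turn arrow. A spring liner in the cap pushes it up: 6 N at rest, 10 N when 3.5 mm down, bottoming 5 mm down at 12 N; push with 13 to 20 N. Unpressed, turned too little or clockwise, it stays locked and a pull lifts the bottle. When twisted, the bottle turns up to about 0.07 rad in the well before the walls stop it.
- tidy_well (a point): Centre of the floor of the empty square well in the bamboo sink tidy, which is fixed to the counter. Floor 10 mm above the counter; well 62 x 62 mm, 36 mm deep, rim 46 mm above the counter. Axes square to the walls, z up. The tidy is a 90 x 175 mm block; the well is at its +y end, walls 14 mm thick; towards -y is a tray with a nail brush, no higher than the rim.
- kettle: Chrome kettle with black base, handle and lid knob, loose, 160 mm in diameter, 222 mm high. Its handle reaches 128 mm out along its x. Origin: centre of its underside. Leave alone.
- tumbler: Clear glass tumbler, loose, 72 mm in diameter at the rim, 95 mm high. Origin: centre of its underside. Leave alone.
- mug: Orange ceramic mug, loose, 82 mm in diameter, 92 mm high, handle to its +y. Origin: centre of its underside. Leave alone.
- strainer: Steel tea strainer in its drip bowl, loose, 74 mm in diameter, 29 mm high, with a thin handle reaching 100 mm out along its x. Origin: centre of its underside. Leave alone.
Mind the look-alikes: they are no part of the job. What is shaped like the cap but green or turquoise is not meant. There is more than one size of the part that bears tidy_well; the job needs the larger.

How it is judged:
By the outcome, as a careful person would: the job done as asked, in the order asked, and still so for the second after the job is handed in, while the arm keeps its last pose, push and grip.
It also fails if it takes over 42 s, if anything falls off the work surface, if the arm or the gripper's body presses on something with over 40 N, if the wrist force passes 120 N, or if a joint passes its speed limit or range.

## Working session

There is one attempt and no reset: what is moved stays moved. The work goes in short steps, Python scripts to look and compute and a tool call to move; the robot and the scene stay as the last step left them, time stands still between calls to the robot, and variables do not carry over. Pictures are saved under pics/ and viewed, at most 10 in all, crops included, and the job is handed in when it is done.

Besides the shell and the picture viewer there is one more tool, called as a command line: name --argument value ..., lists and objects as JSON in quotes. move_arm: Moves the arm, as the interface text tells. Its arguments: {"type":"object","properties":{"jaw":{"type":"array","items":{"type":"number"}},"dp":{"type":"array","items":{"type":"array","items":{"type":"number"}}},"turn":{"type":"array","items":{"type":"array","items":{"type":"number"}}},"force":{"type":"number"}},"required":["jaw","dp","turn"]}

```bash
mkdir -p pics; ls
cat > h.py <<'E'
import numpy as np,cv2
from rig import observe,cams,ticket
def K(c):
    f=210/np.tan(np.radians(c['vertical_fov'])/2); return f,c['cx'],c['cy']
def cloud(name,depth,T=None):
    c=cams.calibration(name); f,cx,cy=K(c)
    v,u=np.mgrid[0:420,0:560]
    P=np.stack([(u-cx)/f*depth,-(v-cy)/f*depth,-depth,np.ones_like(depth)],-1)
    if name=='wrist':
        M=T@np.array(c['tool_from_camera'])
    else: M=np.linalg.inv(np.array(c['view']))
    W=(P@M.T)[...,:3]; W[depth<=0]=np.nan
    return W
def toolT():
    s=observe(); T=np.eye(4); T[:3,:3]=s['tool_rot']; T[:3,3]=s['position']; return T
E
python3 - <<'E'
from h import *
s=observe();print(s['time_s'],s['position'],s['tool_rot'])
for n in ['top','side']:
    im,d=cams.get_image(n); cv2.imwrite(f'pics/{n}0.png',im[...,::-1]); np.save(f'{n}_d.npy',d); np.save(f'{n}_i.npy',im)
    c=cams.calibration(n); print(n,{k:v for k,v in c.items() if k!='view'})
    W=cloud(n,d); np.save(f'{n}_W.npy',W)
    for q in ['bottle','cap','tidy_well','kettle','mug','tumbler','strainer']:
        for r in cams.outline_of(n,q)[:4]:
            m=r['mask']; 
            if m.sum()<5: continue
            w=W[m]; w=w[~np.isnan(w[:,0])]
            ys,xs=np.nonzero(m)
            print(n,q,round(r['p'],2),int(xs.mean()),int(ys.mean()),m.sum(),np.round(np.median(w,0),3),np.round(np.percentile(w,97,axis=0),3), im[m].mean(0).astype(int)) if len(w) else 0
E
```

```text
pics
0.0 [0.18523348 0.51757178 0.23069878] [[-9.41475781e-01  3.37079809e-01 -7.45727999e-04]
 [ 3.37080512e-01  9.41475015e-01 -1.23460803e-03]
 [ 2.85922841e-04 -1.41372394e-03 -9.99998960e-01]]
top {'vertical_fov': 52.02533327772149, 'cx': 275.77679892478227, 'cy': 208.51335213003404}
top bottle 0.68 147 238 443 [0.491 0.242 0.079] [0.522 0.264 0.099] [26 42 68]
top cap 0.89 130 234 404 [0.496 0.262 0.134] [0.517 0.286 0.138] [140 133 130]
top cap 0.86 140 201 319 [0.589 0.283 0.024] [0.612 0.305 0.029] [30 89 87]
top cap 0.67 145 273 300 [0.407 0.253 0.025] [0.427 0.276 0.028] [31 87 40]
top tidy_well 0.77 301 231 2546 [ 0.525 -0.137  0.038] [ 0.577 -0.055  0.047] [112  85  50]
top tidy_well 0.56 220 229 1391 [0.524 0.07  0.025] [0.555 0.131 0.033] [110  83  49]
top kettle 0.93 441 206 4779 [ 0.576 -0.441  0.183] [ 0.642 -0.375  0.202] [91 89 92]
top mug 0.6 126 150 1398 [0.721 0.32  0.044] [0.758 0.354 0.092] [98 49 19]
top tumbler 0.92 200 144 759 [0.745 0.132 0.047] [0.765 0.158 0.094] [110 115 112]
top strainer 0.92 270 142 613 [ 0.756 -0.05   0.028] [ 0.788 -0.018  0.032] [
[... 399 characters left out ...]
137] [119 119 116]
side cap 0.22 301 153 2970 [ 0.582 -0.409  0.109] [ 0.656 -0.365  0.201] [81 83 85]
side tidy_well 0.91 302 224 1518 [ 0.525 -0.122  0.036] [ 0.58  -0.042  0.047] [98 81 54]
side tidy_well 0.87 288 264 816 [0.524 0.064 0.026] [0.56  0.134 0.033] [96 79 54]
side kettle 0.84 301 153 2905 [ 0.582 -0.408  0.11 ] [ 0.654 -0.365  0.201] [81 83 85]
side mug 0.91 175 314 2143 [0.716 0.335 0.057] [0.76  0.359 0.091] [107  52  17]
side tumbler 0.89 198 260 1133 [0.733 0.149 0.066] [0.768 0.164 0.095] [100 110 108]
side tumbler 0.67 280 285 485 [0.499 0.278 0.133] [0.522 0.292 0.137] [117 116 113]
side strainer 0.66 212 232 404 [ 0.757 -0.038  0.028] [ 0.803 -0.     0.032] [77 79 81]
```

Run:
```python
from h import *
i=cv2.imread('pics/top0.png')[110:300,90:480]; cv2.imwrite('pics/top_crop.png',cv2.resize(i,None,fx=2.05,fy=2.05,interpolation=cv2.INTER_CUBIC))
W=np.load('top_W.npy'); im=np.load('top_i.npy').astype(int)
# cap top
def near(x,y,r): return np.hypot(W[...,0]-x,W[...,1]-y)<r
m=near(.498,.27,.04)&(W[...,2]>.128)
p=W[m];print('cap',p.min(0),p.max(0),cv2.minEnclosingCircle(p[:,:2].astype(np.float32)),np.median(p[:,2]))
m=near(.498,.27,.06)&(W[...,2]>.085)&(W[...,2]<.1)
print('shoulder',m.sum(),cv2.minAreaRect(W[m][:,:2].astype(np.float32)))
for nm in ['top','side']:
    Wn=np.load(nm+'_W.npy')
    m=(abs(Wn[...,0]-.525)<.09)&(abs(Wn[...,1]+.13)<.13)&(abs(Wn[...,2]-.046)<.004)
    p=Wn[m][:,:2].astype(np.float32);r=cv2.minAreaRect(p);print(nm,'tidy rim',m.sum(),r,cv2.boxPoints(r).round(3).tolist())
m=(abs(W[...,0]-.525)<.06)&(abs(W[...,1]+.13)<.12)&(W[...,2]<.02)
p=W[m];print('low',[ (np.round(q,3).tolist()) for q in p[::12]])
```

```text
cap [0.47305299 0.24153431 0.12820645] [0.51923115 0.28984087 0.13958009] ((0.4964574873447418, 0.2660493850708008), 0.024688847362995148) 0.13455641775850702
shoulder 243 ((0.496359258890152, 0.26526615023612976), (0.05812313035130501, 0.05777709186077118), 76.6787338256836)
top tidy rim 882 ((0.5239288210868835, -0.13729605078697205), (0.09027326107025146, 0.17521986365318298), 16.1293888092041) [[0.4560000002384186, -0.06599999964237213], [0.5049999952316284, -0.23399999737739563], [0.5920000076293945, -0.20900000631809235], [0.5429999828338623, -0.04100000113248825]]
side tidy rim 473 ((0.5277004837989807, -0.13387294113636017), (0.09041392058134079, 0.1848977953195572), 16.016881942749023) [[0.45899999141693115, -0.05700000002980232], [0.5099999904632568, -0.23499999940395355], [0.597000002861023, -0.20999999344348907], [0.5460000038146973, -0.032999999821186066]]
low [[0.585, -0.014, -0.001], [0.583, -0.038, 0.001], [0.584, -0.07, -0.003], [0.584, -0.101, 0.001], [0.58, -0.033, -0.002], [0.581, -0.065, -0.001], [0.582, -0.096, -0.004], [0.583, -0.128, -0.005], [0.584, -0.16, -0
[... 4591 characters left out ...]
.208, -0.001], [0.481, -0.242, -0.002], [0.472, -0.034, -0.001], [0.475, -0.13, -0.001], [0.476, -0.161, -0.003], [0.477, -0.192, -0.001], [0.478, -0.224, -0.001], [0.469, -0.013, -0.005], [0.47, -0.044, -0.0], [0.472, -0.133, 0.002], [0.473, -0.164, -0.001], [0.474, -0.195, -0.002], [0.475, -0.227, -0.003], [0.467, -0.016, -0.001], [0.468, -0.047, -0.003], [0.47, -0.125, -0.003], [0.471, -0.156, -0.0], [0.472, -0.187, -0.002], [0.473, -0.219, -0.005], [0.465, -0.047, -0.002], [0.467, -0.115, -0.003], [0.468, -0.146, -0.004], [0.469, -0.177, -0.0], [0.47, -0.208, -0.002], [0.47, -0.239, 0.002], [0.466, -0.159, -0.001], [0.467, -0.19, -0.005], [0.467, -0.221, -0.001], [0.465, -0.232, -0.005]]
```

View pics/top_crop.png

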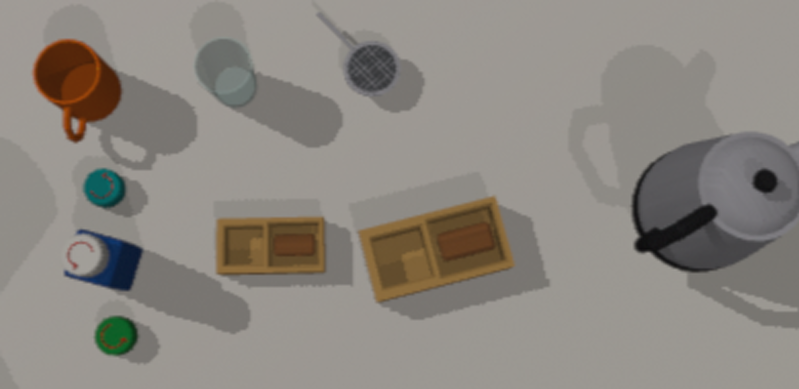

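The bottle candidates, in full-picture pixels, are the white cap at (130,234) on the blue bottle, with loose turquoise (140,201) and green (145,273) look-alikes. The white one on the bottle, with its top at z≈0.135, is the one meant.

The tidy candidates are the 90x175 block at (301,231) and a smaller one at (220,229). The larger measures 90.3x175.2 mm with its rim at 46 mm, so it fits. Its well is at the left (+y) end, opposite the brush.

I'll grip the cap, carry the bottle by it, and open it without letting go.

move_arm --jaw '[8.5,8.5,8.5,8.5,8.5,8.5,8.5,8.5,8.5,8.5,8.5,8.5]' --dp '[[-3.15,-1.1,-0.17],[-3.15,-1.1,-0.17],[-3.15,-1.1,-0.17],[-3.15,-1.1,-0.17],[-3.15,-1.1,-0.17],[-3.15,-1.1,-0.17],[-3.15,-1.1,-0.17],[-3.15,-1.1,-0.17],[-3.15,-1.1,-0.17],[-3.15,-1.1,-0.17],[-3.15,-1.1,-0.17],[-3.15,-1.1,-0.17]]' --turn '[[0,0,0],[0,0,0],[0,0,0],[0,0,0],[0,0,0],[0,0,0],[0,0,0],[0,0,0],[0,0,0],[0,0,0],[0,0,0],[0,0,0]]'

```text
time_s: 1.8
position: [0.4979, 0.2648, 0.2519]
tool_rot: [[-0.941, 0.337, 0.0], [0.337, 0.941, 0.0], [-0.0, 0.0, -1.0]]
ft_force: [-0.4, 0.5, 0.4]
grip_width: 0.0852
gripper_force: 0.0
```

move_arm --jaw '[8.5,8.5,8.5,8.5,8.5,8.5,8.5,8.5,8.5,8.5,8.5,8.5]' --dp '[[0,0,0],[0,0,0],[0,0,0],[0,0,0],[0,0,0],[0,0,0],[0,0,0],[0,0,0],[0,0,0],[0,0,0],[0,0,0],[0,0,0]]' --turn '[[0,0,0.122],[0,0,0.122],[0,0,0.122],[0,0,0.122],[0,0,0.122],[0,0,0.122],[0,0,0.122],[0,0,0.122],[0,0,0.122],[0,0,0.122],[0,0,0.122],[0,0,0.122]]'

```text
time_s: 2.8
position: [0.4968, 0.2661, 0.2517]
tool_rot: [[0.241, 0.971, 0.0], [0.971, -0.241, 0.0], [0.0, 0.0, -1.0]]
ft_force: [0.3, -0.1, 0.5]
grip_width: 0.085
gripper_force: 0.0
```

Run:
```python
from h import *
T=toolT(); im,d=cams.get_image('wrist'); s=observe()
print(s['time_s'],T.round(4),s['q']); c=cams.calibration('wrist');print(c['vertical_fov'],np.round(c['tool_from_camera'],3))
cv2.imwrite('pics/w0.png',im[...,::-1])
W=cloud('wrist',d,T)
m=(W[...,2]>.128)&(W[...,2]<.145)&(np.hypot(W[...,0]-.497,W[...,1]-.266)<.04)
print('captop',m.sum(),np.median(W[m],0) if m.any() else 0, cv2.minEnclosingCircle(W[m][:,:2].astype(np.float32)) if m.any() else 0)
m=(W[...,2]>.088)&(W[...,2]<.1)&(np.hypot(W[...,0]-.497,W[...,1]-.266)<.06)
print('shoulder',m.sum(),cv2.minAreaRect(W[m][:,:2].astype(np.float32)) if m.any() else 0)
```

```text
2.85 [[ 0.2407  0.9706  0.      0.4968]
 [ 0.9706 -0.2407  0.      0.2661]
 [ 0.      0.     -1.      0.2517]
 [ 0.      0.      0.      1.    ]] [1.61421644e+01 2.24272608e+01 6.99339410e+01 1.74970023e-04
 8.76428569e+01 3.04833071e+01]
66.59370545921674 [[ 0.001  0.954  0.3    0.078]
 [ 1.    -0.    -0.001  0.001]
 [-0.001  0.3   -0.954 -0.142]
 [ 0.     0.     0.     1.   ]]
captop 2398 [0.49866221 0.26758744 0.13576865] ((0.49857231974601746, 0.26589763164520264), 0.024478835985064507)
shoulder 1143 ((0.4984777271747589, 0.2665531635284424), (0.05667140707373619, 0.058097898960113525), 76.41333770751953)
```

View pics/w0.png

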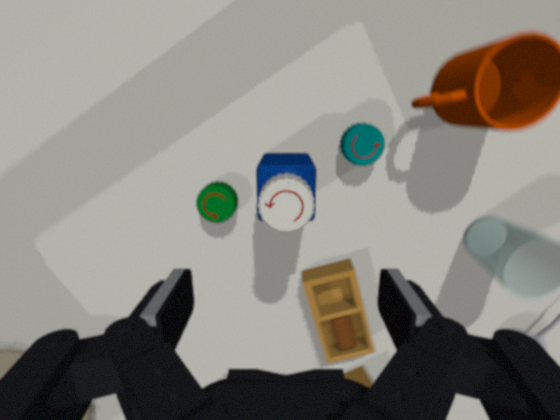

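The wrist picture shows the bottle centred between the fingers, with its white cap at (286,200) and square to the tool. I'll descend and grip the cap.

move_arm --jaw '[8.5,8.5,8.5,8.5,8.5,8.5,8.5,8.5,8.5]' --dp '[[0,0.1,1.8],[0,0,1.8],[0,0,1.8],[0,0,1.8],[0,0,1.8],[0,0,1.8],[0,0,1.8],[0,0,1.4],[0,0,0.97]]' --turn '[[0,0,0],[0,0,0],[0,0,0],[0,0,0],[0,0,0],[0,0,0],[0,0,0],[0,0,0],[0,0,0]]'

```text
time_s: 3.6
position: [0.4973, 0.2658, 0.1006]
tool_rot: [[0.232, 0.973, -0.002], [0.973, -0.232, -0.0], [-0.001, -0.001, -1.0]]
ft_force: [0.2, -0.7, 0.4]
grip_width: 0.0848
gripper_force: 0.0
```

move_arm --jaw '[6,5,4.2,4.2,4.2,4.2,4.2,4.2]' --dp '[[0,0,0],[0,0,0],[0,0,0],[0,0,0],[0,0,0],[0,0,0],[0,0,0],[0,0,0]]' --turn '[[0,0,0],[0,0,0],[0,0,0],[0,0,0],[0,0,0],[0,0,0],[0,0,0],[0,0,0]]' --force 80

```text
time_s: 4.27
position: [0.4981, 0.2661, 0.1032]
tool_rot: [[0.234, 0.972, 0.002], [0.972, -0.234, 0.001], [0.001, 0.002, -1.0]]
ft_force: [-0.9, 0.6, 6.2]
grip_width: 0.0462
gripper_force: 81.1
```

move_arm --jaw '[4.2,4.2,4.2,4.2,4.2,4.2,4.2,4.2]' --dp '[[0,0,-0.5],[0,0,-1.2],[0,0,-1.5],[0,0,-1.5],[0,0,-1.5],[0,0,-1.5],[0,0,-1],[0,0,-0.3]]' --turn '[[0,0,0],[0,0,0],[0,0,0],[0,0,0],[0,0,0],[0,0,0],[0,0,0],[0,0,0]]'

```text
time_s: 4.93
position: [0.4981, 0.266, 0.1937]
tool_rot: [[0.235, 0.972, 0.002], [0.972, -0.235, 0.001], [0.001, 0.002, -1.0]]
ft_force: [0.1, -1.1, -3.2]
grip_width: 0.0458
gripper_force: 82.5
```

move_arm --jaw '[4.2,4.2,4.2,4.2,4.2,4.2,4.2,4.2,4.2,4.2,4.2,4.2]' --dp '[[-1.7,0.48,0],[-2.9,0.82,0],[-3.4,0.96,0],[-3.4,0.96,0],[-3.4,0.96,0],[-3.4,0.96,0],[-3.4,0.96,0],[-3.4,0.96,0],[-3.4,0.96,0],[-3.4,0.96,0],[-2.1,0.59,0],[-1.01,0.28,0]]' --turn '[[0,0,0],[0,0,0],[0,0,0],[0,0,0],[0,0,0],[0,0,0],[0,0,0],[0,0,0],[0,0,0],[0,0,0],[0,0,0],[0,0,0]]'

```text
time_s: 5.93
position: [0.5112, -0.0994, 0.1913]
tool_rot: [[0.238, 0.971, -0.001], [0.971, -0.238, -0.0], [-0.0, -0.001, -1.0]]
ft_force: [0.2, -0.4, -2.9]
grip_width: 0.0465
gripper_force: 82.5
```

move_arm --jaw '[4.2,4.2,4.2,4.2,4.2,4.2,4.2,4.2,4.2]' --dp '[[0,0,0],[0,0,0],[0,0,0],[0,0,0],[0,0,0],[0,0,0],[0,0,0],[0,0,0],[0,0,0]]' --turn '[[0,0,-0.06],[0,0,-0.08],[0,0,-0.08],[0,0,-0.08],[0,0,-0.08],[0,0,-0.08],[0,0,-0.057],[0,0,0],[0,0,0]]'

```text
time_s: 6.68
position: [0.5113, -0.096, 0.1916]
tool_rot: [[-0.275, 0.961, -0.001], [0.961, 0.275, 0.0], [0.001, -0.001, -1.0]]
ft_force: [0.2, 0.1, -4.0]
grip_width: 0.0461
gripper_force: 82.5
```

```bash
cat > look.py <<'E'
from h import *
import sys
tag=sys.argv[1]
T=toolT(); s=observe(); print(s['time_s'],np.round(T,4).tolist(),s['grip_width'],s['ft_force'],s['q'][5])
ims=[]
for n in ['wrist','side','top']:
    im,d=cams.get_image(n); W=cloud(n,d,T); np.save(f'{tag}_{n}_W.npy',W)
    ims.append(im[...,::-1])
    m=(abs(W[...,0]-.524)<.09)&(abs(W[...,1]+.137)<.12)&(abs(W[...,2]-.046)<.004)
    p=W[m][:,:2].astype(np.float32);r=cv2.minAreaRect(p);print(n,'rim',m.sum(),r)
    # bottle: blue pixels
    b=im.astype(int); m=(b[...,2]>b[...,0]+20)&(b[...,2]>b[...,1]+12)&(np.hypot(W[...,0]-T[0,3],W[...,1]-T[1,3])<.07)
    if m.sum()>20:
        p=W[m]; print(n,'blue',m.sum(),np.percentile(p,[1,50,99],axis=0).round(3).tolist(),cv2.minAreaRect(p[:,:2].astype(np.float32)))
cv2.imwrite(f'pics/{tag}.png',np.hstack([cv2.resize(ims[0],(400,300)),cv2.resize(ims[1][100:370,150:510],(400,300))]))
E
python3 look.py a
```

```text
6.6833 [[-0.2751, 0.9614, -0.0008, 0.5113], [0.9614, 0.2751, 0.0005, -0.096], [0.0007, -0.0007, -1.0, 0.1916], [0.0, 0.0, 0.0, 1.0]] 0.04607582973539222 [ 0.22369298  0.12048553 -4.02379506] -39.661517055877994
wrist rim 2330 ((0.5086726546287537, -0.07800978422164917), (0.09014558047056198, 0.05097660794854164), 15.987191200256348)
wrist blue 6638 [[0.479, -0.096, 0.097], [0.505, -0.072, 0.181], [0.535, -0.062, 0.188]] ((0.4906840920448303, -0.09550555050373077), (0.10461930930614471, 0.04397515952587128), 38.24370574951172)
side rim 372 ((0.5282277464866638, -0.13557255268096924), (0.09038516879081726, 0.1841946542263031), 16.283958435058594)
side blue 832 [[0.481, -0.099, 0.092], [0.509, -0.069, 0.149], [0.54, -0.058, 0.193]] ((0.5131351947784424, -0.0874669998884201), (0.057327501475811005, 0.05910767242312431), 15.674629211425781)
top rim 246 ((0.5121814608573914, -0.14080345630645752), (0.06621608138084412, 0.174812912940979), 15.754956245422363)
top blue 55 [[0.476, -0.091, 0.13], [0.481, -0.081, 0.182], [0.491, -0.072, 0.335]] ((0.4821045398712158, -0.07991661131381989), (0.023501092568039894, 0.011772099882364273), 64.01508331298828)
```

View pics/a.png

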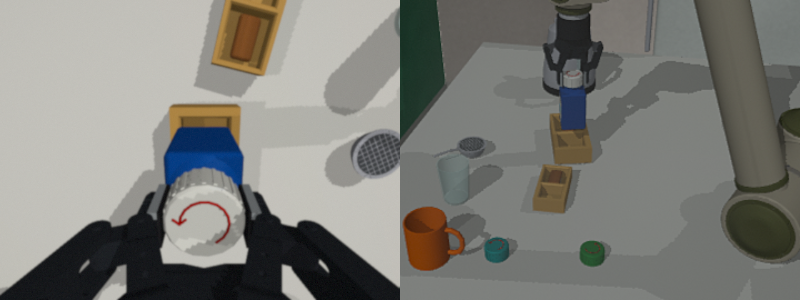

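The bottle hangs square above the larger tidy's well; in the wrist view the tidy's +y edge is at about (203,107) in the collage. I'll compare bottle and well in the same wrist cloud.

```bash
cat > rel.py <<'E'
from h import *
import sys
W=np.load(sys.argv[1]+'_wrist_W.npy'); T=toolT()
L=(W-T[:3,3])@T[:3,:3]   # tool coords
z=W[...,2]
zt=T[2,3]
im=None
m=(L[...,0]>.015)&(L[...,0]<.05)&(abs(L[...,1])<.035)&(z<zt-.015)&(z>zt-.095)
f=L[m]; print('face n',m.sum(),'x pct',np.percentile(f[:,0],[5,25,50,75,95]).round(4),'y ext',np.percentile(f[:,1],[1,99]).round(4))
A=np.c_[f[:,1],f[:,2],np.ones(len(f))]
g=abs(f[:,0]-np.median(f[:,0]))<.004
print('face plane',np.linalg.lstsq(A[g],f[g,0],rcond=None)[0].round(4))
for lo,hi in [(.02,.04),(.04,.06),(.06,.08)]:
    k=g&(f[:,2]>lo)&(f[:,2]<hi)
    if k.sum()>20: print('y ext',lo,np.percentile(f[k,1],[1,99]).round(4),np.median(f[k,0]).round(4))
m=(abs(z-.046)<.004)&(abs(L[...,0])<.09)&(abs(L[...,1])<.08)
p=L[m][:,:2].astype(np.float32); r=cv2.minAreaRect(p); print('rim tool',r, np.percentile(p,[.3,99.7],axis=0).round(4), 'z',np.median(z[m]))
E
python3 rel.py a
```

```text
face n 2741 x pct [0.0278 0.0284 0.0285 0.0287 0.0288] y ext [-0.0261  0.0275]
face plane [ 0.0035 -0.0016  0.0286]
y ext 0.02 [-0.0261  0.0276] 0.0286
y ext 0.04 [-0.026   0.0274] 0.0285
y ext 0.06 [-0.0261  0.0273] 0.0285
rim tool ((0.018342560157179832, 0.0024063214659690857), (0.09014555811882019, 0.05097644776105881), 89.99593353271484) [[-0.0031 -0.0424]
 [ 0.0437  0.0472]] z 0.04569664213473354
```

move_arm --jaw '[4.2,4.2,4.2,4.2,4.2,4.2,4.2,4.2,4.2,4.2]' --dp '[[-0.07,0.17,0.6],[0,0,1],[0,0,1],[0,0,0.8],[0,0,0.4],[0,0,0.3],[0,0,0.3],[0,0,0.3],[0,0,0.3],[0,0,0.2]]' --turn '[[0,0,0],[0,0,0],[0,0,0],[0,0,0],[0,0,0],[0,0,0],[0,0,0],[0,0,0],[0,0,0],[0,0,0]]'

```text
time_s: 7.67
position: [0.5134, -0.0968, 0.1398]
tool_rot: [[-0.276, 0.961, 0.0], [0.961, 0.276, -0.0], [-0.0, 0.0, -1.0]]
ft_force: [-0.2, 0.0, -4.1]
grip_width: 0.0462
gripper_force: 82.5
```

move_arm --jaw '[4.2,4.2,4.2,4.2,4.2,4.2,4.2]' --dp '[[0,0,0.4],[0,0,0.4],[0,0,0.4],[0,0,0.4],[0,0,0.4],[0,0,0.3],[0,0,0.1]]' --turn '[[0,0,0],[0,0,0],[0,0,0],[0,0,0],[0,0,0],[0,0,0],[0,0,0]]'

```text
time_s: 8.25
position: [0.5132, -0.0967, 0.1154]
tool_rot: [[-0.276, 0.961, -0.001], [0.961, 0.276, 0.0], [0.001, -0.001, -1.0]]
ft_force: [0.1, 0.8, -4.0]
grip_width: 0.0463
gripper_force: 82.5
```

move_arm --jaw '[4.2,4.2,4.2,4.2]' --dp '[[0,0,0.1],[0,0,0.1],[0,0,0.1],[0,0,0]]' --turn '[[0,0,0],[0,0,0],[0,0,0],[0,0,0]]'

```text
time_s: 8.58
position: [0.5135, -0.097, 0.1135]
tool_rot: [[-0.276, 0.961, 0.001], [0.961, 0.276, -0.0], [-0.001, 0.001, -1.0]]
ft_force: [-1.4, -0.1, -0.4]
grip_width: 0.0462
gripper_force: 83.0
```

move_arm --jaw '[4.2,4.2,4.2]' --dp '[[0,0,0.1],[0,0,0.1],[0,0,0]]' --turn '[[0,0,0],[0,0,0],[0,0,0]]'

```text
time_s: 8.83
position: [0.5136, -0.097, 0.1119]
tool_rot: [[-0.276, 0.961, 0.001], [0.961, 0.276, -0.001], [-0.001, 0.001, -1.0]]
ft_force: [-2.8, 0.3, 7.9]
grip_width: 0.0463
gripper_force: 83.5
```

move_arm --jaw '[4.2,4.2,4.2,4.2,4.2]' --dp '[[0,0.03,0.1],[0,0.03,0.1],[0,0,0.1],[0,0,0.1],[0,0,0]]' --turn '[[0,0,0],[0,0,0],[0,0,0],[0,0,0],[0,0,0]]'

```text
time_s: 9.25
position: [0.5143, -0.0969, 0.1085]
tool_rot: [[-0.276, 0.961, 0.002], [0.961, 0.276, -0.001], [-0.002, 0.002, -1.0]]
ft_force: [-3.9, -0.0, 11.3]
grip_width: 0.0463
gripper_force: 84.6
```

move_arm --jaw '[4.2,4.2,4.2,4.2]' --dp '[[0,-0.05,0.08],[0,-0.04,0.06],[0,0,0],[0,0,0]]' --turn '[[0,0,0],[0,0,0],[0,0,0],[0,0,0]]'

```text
time_s: 9.58
position: [0.5138, -0.0972, 0.1082]
tool_rot: [[-0.277, 0.961, 0.004], [0.961, 0.277, -0.002], [-0.003, 0.003, -1.0]]
ft_force: [-5.3, 1.6, 21.8]
grip_width: 0.0462
gripper_force: 85.4
```

move_arm --jaw '[4.2,4.2]' --dp '[[0,-0.03,-0.05],[0,0,0]]' --turn '[[0,0,0],[0,0,0]]'

```text
time_s: 9.75
position: [0.5135, -0.0972, 0.1083]
tool_rot: [[-0.276, 0.961, 0.003], [0.961, 0.276, -0.002], [-0.002, 0.003, -1.0]]
ft_force: [-3.2, 1.4, 16.4]
grip_width: 0.046
gripper_force: 84.7
```

move_arm --jaw '[4.2,4.2,4.2,4.2,4.2]' --dp '[[0,0,0],[0,0,0],[0,0,0],[0,0,0],[0,0,0]]' --turn '[[0,0,-0.05],[0,0,-0.05],[0,0,-0.05],[0,0,-0.05],[0,0,0]]'

```text
time_s: 10.17
position: [0.5139, -0.0972, 0.1082]
tool_rot: [[-0.464, 0.886, 0.004], [0.886, 0.464, -0.001], [-0.003, 0.003, -1.0]]
ft_force: [-1.8, 1.3, 14.8]
grip_width: 0.0461
gripper_force: 84.5
```

move_arm --jaw '[4.2,4.2,4.2,4.2,4.2,4.2,4.2,4.2,4.2,4.2,4.2]' --dp '[[0,0,0.01],[0,0,0],[0,0,0],[0,0,0],[0,0,0],[0,0,0],[0,0,0],[0,0,0],[0,0,0],[0,0,0],[0,0,0]]' --turn '[[0,0,-0.09],[0,0,-0.09],[0,0,-0.09],[0,0,-0.09],[0,0,-0.09],[0,0,-0.09],[0,0,-0.09],[0,0,-0.09],[0,0,-0.09],[0,0,-0.09],[0,0,0]]'

```text
time_s: 11.08
position: [0.5135, -0.0973, 0.1082]
tool_rot: [[-0.983, 0.185, 0.003], [0.185, 0.983, -0.002], [-0.004, -0.001, -1.0]]
ft_force: [-5.2, 2.4, 16.8]
grip_width: 0.0455
gripper_force: 84.8
```

Run:
```python
from h import *
s=observe();print(s['time_s'],s['ft_force'],s['wrist_torque'],s['q'],np.degrees(np.arctan2(s['tool_rot'][1][0],s['tool_rot'][0][0])))
T=toolT(); im,d=cams.get_image('wrist'); W=cloud('wrist',d,T)
i2,_=cams.get_image('side')
cv2.imwrite('pics/b.png',np.hstack([cv2.resize(im,(400,300)),cv2.resize(i2[160:250,240:360],(400,300))])[...,::-1])
b=im.astype(int); m=(b[...,2]>b[...,0]+20)&(b[...,2]>b[...,1]+12)&(np.hypot(W[...,0]-T[0,3],W[...,1]-T[1,3])<.05)
p=W[m]; print(m.sum(),np.percentile(p,[1,50,99],axis=0).round(3).tolist())
m2=m&(abs(W[...,2]-.105)<.005); print(m2.sum(),cv2.minAreaRect(W[m2][:,:2].astype(np.float32)))
```

```text
11.0833 [-5.19839408  2.44171507 16.77877011] [0.22165146 0.75487933 0.0416082 ] [-2.37175104e+01  2.62817733e+01  8.96363216e+01 -1.20023374e-02
  6.38588313e+01 -1.03060386e+02] 169.34825676377926
5285 [[0.48, -0.13, 0.038], [0.492, -0.092, 0.104], [0.518, -0.066, 0.109]]
3604 ((0.5049864053726196, -0.0999501645565033), (0.03877495974302292, 0.05658617243170738), 17.43362808227539)
```

View pics/b.png

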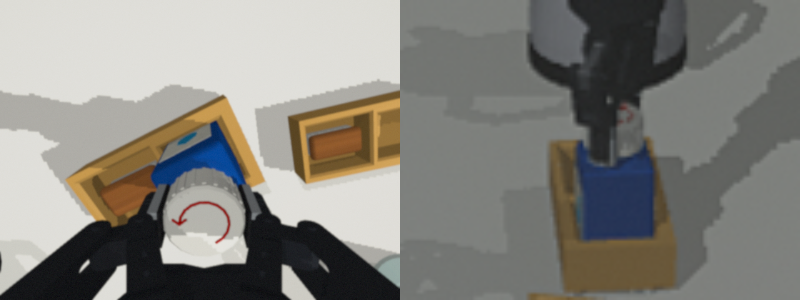

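The cap turned in step with the grip while the bottle stayed at about 17°, so the relative turn is about 1.08 rad. The shoulder is at z≈0.105, so the bottle is home. I'll lift straight up.

move_arm --jaw '[4.2,4.2,4.2,4.2,4.2,4.2]' --dp '[[0,0,-0.2],[0,0,-0.2],[0,0,-0.3],[0,0,-0.3],[0,0,-0.3],[0,0,0]]' --turn '[[0,0,0],[0,0,0],[0,0,0],[0,0,0],[0,0,0],[0,0,0]]'

```text
time_s: 11.68
position: [0.5129, -0.097, 0.1195]
tool_rot: [[-0.982, 0.19, 0.001], [0.19, 0.982, -0.0], [-0.001, -0.0, -1.0]]
ft_force: [-1.5, -0.3, -0.1]
grip_width: 0.0458
gripper_force: 83.1
```

move_arm --jaw '[4.2,4.2,4.2,4.2,4.2,4.2,4.2,4.2,4.2,4.2,4.2,4.2]' --dp '[[0,0,-0.3],[0,0,-0.4],[0,0,-0.5],[0,0,-0.6],[0,0,-0.6],[0,0,-0.6],[0,0,-0.6],[0,0,-0.5],[0,0,-0.3],[0,0,0],[0,0,0],[0,0,0]]' --turn '[[0,0,0],[0,0,0],[0,0,0],[0,0,0],[0,0,0],[0,0,0],[0,0,0],[0,0,0],[0,0,0],[0,0,0],[0,0,0],[0,0,0]]'

```text
time_s: 12.68
position: [0.5126, -0.0969, 0.1628]
tool_rot: [[-0.982, 0.19, -0.001], [0.19, 0.982, 0.0], [0.001, 0.0, -1.0]]
ft_force: [0.7, 0.4, -0.7]
grip_width: 0.0455
gripper_force: 83.1
```

Run:
```python
from h import *
s=observe();print(s['time_s'],s['position'],np.round(s['ft_force'],2),np.abs(s['qvel']).max())
T=toolT(); im,d=cams.get_image('wrist'); W=cloud('wrist',d,T)
i2,_=cams.get_image('side')
cv2.imwrite('pics/c.png',np.hstack([cv2.resize(im,(400,300)),cv2.resize(i2[160:250,240:360],(400,300))])[...,::-1])
b=im.astype(int); m=(b[...,2]>b[...,0]+20)&(b[...,2]>b[...,1]+12)&(np.hypot(W[...,0]-T[0,3],W[...,1]-T[1,3])<.05)
m2=m&(abs(W[...,2]-.105)<.006); print(m2.sum(),np.median(W[m2],0),cv2.minAreaRect(W[m2][:,:2].astype(np.float32)))
L=(W-T[:3,3])@T[:3,:3]; c=(np.hypot(L[...,0],L[...,1])<.02)&(L[...,2]<-.02)&(L[...,2]>-.05)
p=L[c]; A=np.c_[p[:,:2],np.ones(len(p))]; print('captop plane',c.sum(),np.linalg.lstsq(A,p[:,2],rcond=None)[0])
```

```text
12.6833 [ 0.51261104 -0.09688317  0.16275089] [ 0.73  0.38 -0.7 ] 0.1961156658093478
3268 [ 0.49711552 -0.08982402  0.10510144] ((0.513401985168457, -0.09759984910488129), (0.05679925158619881, 0.0571078285574913), 17.717824935913086)
captop plane 6830 [ 0.00093478  0.0060058  -0.03271935]
```

View pics/c.png

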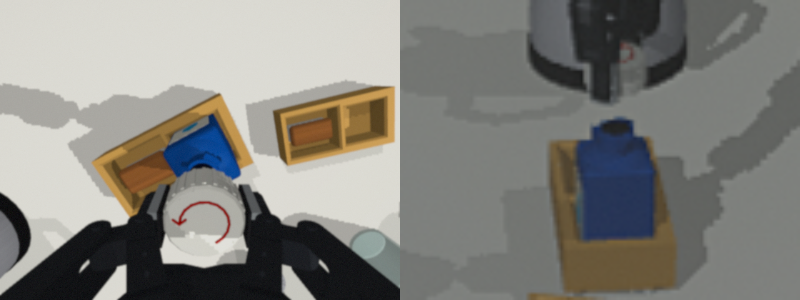

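The side crop shows the open neck of the bottle at (615,130), with the bottle home at shoulder z 0.105. The cap is level in the gripper, about 4 cm above it.

```bash
python3 -c "
from rig import ticket
print(ticket.close_job())"
```

```text
the job is handed in; nothing more can be done
None
```

The job is handed in at 12.7 s of the 42 s allowed: the bottle is standing fully home in the larger well, and its opened cap is held level about 4 cm above the mouth.

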